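# Hold the sprung clip open astride the tall price card

## Task

Pull the wooden spring clip straight up out of the snap fingers of its parking rack, squeeze its handles so that its jaws gape wide, and bring it jaws down over the middle of the top edge of the taller of the two price cards, one jaw on each side and the edge well inside the jaws. Finish while still holding it there, still, upright, wide open and clear of the card, so that I can tuck a second slip in beside the card: do not let go and do not let it close. Leave both card holders and the other things on the worktop where they stand.

Things in the scene. Friction and masses are not known exactly. Their poses are not given: they have to be found in the camera images.
- clip: Spring clip like a large wooden clothes peg, 110 mm tall, 20 mm wide, 0.1 kg, parked upright in the rack, handles up, jaws down. Origin: centre of its hinge pin (steel, 8 mm thick, 52 mm long along y). z points up along the handles; x is the way the handles close and the jaws open. Handles reach 62 mm above the pin, the two jaws (6 mm thick) 48 mm below it.
- clip_grip (a point): Good grip point, between the handles 48 mm above the pin. The handles splay like a V, about 55 mm over their outer faces (x) at the top; squeezed in x they turn parallel, 19 mm over their outer faces, at a firm stop. About 4 N per finger begins to open the clip, 10 N near the handle tops (20 N mid-handle) reaches the stop; 30 to 40 N holds it firmly and may be applied while it is parked.
- clip_tips (a point): Midway between the jaw tips, 48 mm below the pin. Inside, the jaws gape 26 mm at the tips and about 15 mm at half their length when fully open.
- lever_front (a joint): Angle by which the clip's front lever is squeezed, rad: 0 jaws shut, 0.27 fully open (stop). The lever behind moves equally.
- rack: Parking rack fixed to the worktop: wooden foot 64 (x) x 90 (y) x 12 mm, two steel posts at y = -20 and 20 mm carry the ends of the clip's pin 75 mm above the worktop; rack top at 90 mm. Sprung wire fingers snap over the pin: about 10 N straight up frees it within 15 mm. The jaws hang between the posts, free to open in x. Origin: centre of the underside; axes as the parked clip's.
- tall_card: Price-card holder, loose, about 0.7 kg: wooden block 100 (y) x 50 (x) x 27 mm with a stiff upright card fixed in it, 4 mm thick (x), 80 mm wide (y), straight top edge 120 mm above the worktop. This is the taller, narrower card. Origin: centre of the block's underside; x is the normal of the card.
- tall_card_edge (a point): Middle of the tall card's top edge, with the axes of tall_card (y along the edge, x across the card).
- low_card: The other card holder, the same block, with a low wide card, 96 mm wide, top edge 80 mm above the worktop; must be left alone. Origin: centre of the block's underside.
- wood_masher: Bystander: wooden masher standing upright, 50 x 50 x 128 mm; origin under its centre.
- egg_cup_1: Bystander: pale egg cup, 49 x 49 x 57 mm; origin under its centre.
- cookie_cutter_3: Bystander: heart-shaped metal cookie cutter, 51 x 57 x 21 mm; origin under its centre.
- tea_light: Bystander: tea light, 38 x 38 x 17 mm; origin under its centre.
- jar_empty: Bystander: empty jar with black lid, 64 x 64 x 90 mm; origin under its centre.
- espresso_cup: Bystander: striped espresso cup, 65 x 88 x 50 mm; origin under its centre.

How it is judged:
On the way:
1. the clip is pulled up out of the rack's snap fingers, at least 30 mm (z of clip in the frame of rack above 0.105 m), for 0.1 s.
At the end, for the whole second after the job is handed in: Fingers hold the clip (>3 N), levers over 0.2 rad, pin 5-37 mm above the tall card's top edge, within 8 mm of its plane and 25 mm of its middle, turned and tilted under 0.2 rad, still, touching no card or rack; card holders moved under 20 mm, bystanders under 30 mm (value of joint lever_front above 0.2 rad and x of clip in the frame of tall_card_edge between -0.008 and 0.008 m and y of clip in the frame of tall_card_edge between -0.025 and 0.025 m and z of clip in the frame of tall_card_edge between 0.005 and 0.037 m and angle between the x axis of clip and the x axis of tall_card, either way round below 0.2 rad and angle between clip's own z axis and vertical below 0.2 rad and contact force between the fingers and clip above 3 N and contact force between clip and tall_card below 0.3 N and contact force between clip and rack below 0.3 N and contact force between clip and low_card below 0.3 N and linear speed of clip below 0.03 m/s and angle between tall_card's own z axis and vertical below 0.05 rad and distance of each of tall_card, low_card from where it was at the start of the episode below 0.02 m and distance of each of wood_masher, egg_cup_1, cookie_cutter_3, tea_light, jar_empty, espresso_cup from where it was at the start of the episode below 0.03 m); the arm keeps its last pose, push and grip.
It fails at once if a card holder is pushed more than 20 mm or tipped (distance of any of tall_card, low_card from where it was at the start of the episode above 0.02 m or angle between any of tall_card, low_card's own z axis and vertical above 0.3 rad).
It fails at once if a bystander is moved more than 30 mm (distance of any of wood_masher, egg_cup_1, cookie_cutter_3, tea_light, jar_empty, espresso_cup from where it was at the start of the episode above 0.03 m).
It also fails if it takes over 35 s, if anything falls off the work surface, if the arm or the gripper's body presses on something with over 40 N, if the wrist force passes 120 N, or if a joint passes its speed limit or range.

## Robot

A 6-joint arm with a two-finger parallel gripper is mounted at the origin on a cart in front of the work surface, level with it; the furniture and walls round the work are solid. World frame = base frame: x ahead of the robot, y to its left, z up, the work surface at z = 0. Lengths are in m, angles in rad, forces in N, time in s.
With the tool pointing down it reaches from about 0.35 to 0.775 m from the base axis. Payload 7.3 kg.
Tool frame: the origin (TCP) lies at the very end of the fingers, on their centre line; the grasp point (between the pads) lies 19 mm behind it (robot.tcp_to_grasp is the z of the grasp point in the tool frame, in m); z points along the fingers, y is the line along which they close (so a half turn about z gives the same grasp; the last joint's range is limited). The gripper opens to 92 mm and grips with 3 to 60 N. Pads are 19 mm wide; open, the fingers measure 130 mm over their backs; the gripper's body (75 mm by 190 mm) begins 47 mm behind the grasp point.
Start: joints at [1.089, 0.342, 1.524, -0, 1.275, -0.146], TCP at [0.173, 0.496, 0.227] pointing down, gripper open.
Joint ranges: [-2.53, 2.53], [-0.77, 2.02], [0.04, 2.7], [-1, 4.14], [0.28, 2.66], [-3.11, 3.11]. Speed limits (rad/s): [2.57, 2.57, 3.14, 3.14, 3.14, 3.14].

## Interface

Orientations are given as [roll, pitch, yaw] about the fixed x, y, z axes, in that order (R = Rz(yaw) Ry(pitch) Rx(roll)).
In Python, from cell import monitor, read_camera, get_calibration, job, robot gives the robot as it stands. The module is installed in compiled form; this text tells all that it offers.
- The arm moves only by the tool send_rows, never from a script. Its argument "targets" is a list of rows, each an object with "translation": the shift along the tool's x, y, z in cm, a list of three; "spin": the turn about the tool's z in degrees; "jaw": the opening, from 0 (shut) to 1 (fully open). A call has exactly 5 rows; each row is the pose to reach, as a shift and turn from the pose commanded when the call began, along the tool's axes at that moment; what a row does not reach only later rows make up. A row lasts 1/10 s, in which the tool goes at most 50 mm and 8.59 degrees, less where a joint would pass 70% of its speed; a pose out of reach is approached as far as the arm can. A call with a gripper value outside its range is refused whole. The fingers move at their own pace and stop on an object; "force" is the grip in N (left out, the last holds). Time passes only in rows, so rows that repeat a pose let the fingers close, or fill a call up. It gives the time, the measured TCP pose, the force, the opening and the grip force at its end, in the units of the state.
- monitor.observe(): the state, without advancing time (a new reading comes with each control period).
- read_camera(name): name is "scene" or "top" or "wrist"; returns (picture, depth): 384x512x3 uint8, red, green, blue; 384x512 float32, m along the optical axis (not along the pixel's ray), 0 where there is no reading.
- get_calibration(name): a dict with "intrinsics" (3x3 intrinsics, pixels), "D" ([k1, k2, p1, p2, k3] as OpenCV has them; the pictures are not rectified), "origin" and "orientation" of the camera in the world; the wrist camera has in their place "hand_eye" (4x4, takes a point from camera to tool coordinates, whose origin is the TCP and whose axes are the flange's). Camera axes: x right, y up, looking along -z (the intrinsics and any distortion apply to the point x, -y, -z); pixel columns grow to the right and rows downward; lengths in m; the calibration is good to about 2 mm. A picture is of the moment at which its call begins: read the wrist's pose just before it. get_calibration takes no time and is no camera call.
- job.hand_in(): hands the job in; it is judged then, once.
The state is a dict: "time": time; "qpos": joint angles; "qvel": joint speeds; "joint_efforts": joint torques, N m; "tool_pos": TCP position; "tool_rot": TCP orientation; "contact_force": force on the tool from outside, world axes, zero at the start; "torque": the same for the moment, N m; "opening": finger opening in m; "grip_force": force on a finger pad.
Only numpy, scipy, OpenCV 4.12 (cv2) and the standard library are available. Lean on these libraries where they do the work, as an engineer would, in place of code of your own. Each camera call takes 0.05 s, during which the arm holds its last target. There are 200 camera calls.

## Working session

There is one attempt and no reset: what is moved stays moved. The work goes in short steps, Python scripts to look and compute and a tool call to move; the robot and the scene stay as the last step left them, time stands still between calls to the robot, and variables do not carry over. Pictures are saved under pics/ and viewed, at most 10 in all, crops included, and the job is handed in when it is done.

Besides the shell and the picture viewer there is one more tool, called after "Emit:" as name(argument=value, ...) on one line, values as JSON. send_rows: Moves the arm, as the interface text tells. Its arguments: {"type":"object","properties":{"targets":{"type":"array"},"force":{"type":"number"}},"required":["targets"]}

```bash
mkdir -p pics
cat > h.py <<'E'
import numpy as np, cv2
from scipy.spatial.transform import Rotation as R
from cell import monitor, read_camera, get_calibration, job, robot
def campose(name, st=None):
    c=get_calibration(name); K=np.array(c["intrinsics"]); D=np.array(c["D"],float)
    T=np.eye(4)
    if name=="wrist":
        st=st or monitor.observe()
        T[:3,:3]=R.from_euler('xyz',st["tool_rot"]).as_matrix(); T[:3,3]=st["tool_pos"]
        T=T@np.array(c["hand_eye"])
    else:
        o=np.array(c["orientation"]); T[:3,:3]=o if o.shape==(3,3) else R.from_euler('xyz',o).as_matrix(); T[:3,3]=c["origin"]
    return K,D,T
def cloud(depth,K,D,T):
    h,w=depth.shape; u,v=np.meshgrid(np.arange(w),np.arange(h))
    n=cv2.undistortPoints(np.stack([u,v],-1).reshape(-1,1,2).astype(float),K,D).reshape(h,w,2)
    P=np.stack([n[...,0]*depth,-n[...,1]*depth,-depth],-1)
    return P@T[:3,:3].T+T[:3,3]
def snap(name):
    st=monitor.observe(); K,D,T=campose(name,st); p,d=read_camera(name)
    return p,d,cloud(d,K,D,T),(K,D,T)
E
python3 - <<'E'
from h import *
print(get_calibration("top"),get_calibration("wrist")); print(monitor.observe())
for n in("scene","top","wrist"):
    p,d,P,c=snap(n); cv2.imwrite(f"pics/{n}0.png",p[...,::-1]); np.savez(f"{n}0.npz",p=p,d=d,P=P,K=c[0],D=c[1],T=c[2])
    print(n,c[2],(d==0).mean())
E
```

```text
{'intrinsics': array([[371.17096063,   0.        , 257.06938607],
       [  0.        , 371.17096063, 190.18189909],
       [  0.        ,   0.        ,   1.        ]]), 'D': array([-0.06900698,  0.        ,  0.        ,  0.        ,  0.        ]), 'origin': array([ 0.45765908, -0.00363121,  1.15828919]), 'orientation': array([ 7.57576865e-02,  1.53692392e-03, -1.56058816e+00])} {'intrinsics': array([[333.75857424,   0.        , 261.65721159],
       [  0.        , 333.75857424, 188.70220911],
       [  0.        ,   0.        ,   1.        ]]), 'D': array([-0.08326898,  0.        ,  0.        ,  0.        ,  0.        ]), 'hand_eye': array([[ 7.80163691e-04,  9.55763735e-01,  2.94134450e-01,
         8.07147321e-02],
       [ 9.99999593e-01, -6.12440906e-04, -6.62331684e-04,
         5.49274720e-05],
       [-4.52892634e-04,  2.94134847e-01, -9.55763824e-01,
        -1.58898777e-01],
       [ 0.00000000e+00,  0.00000000e+00,  0.00000000e+00,
         1.00000000e+00]])}
{'time': 0.0, 'qpos': array([ 1.08901437e+00,  3.42686317e-01,  1.52504761e+00, -3.15616211e-05,
        1.27536633
[... 681 characters left out ...]
57e-01 -3.61479444e-01]
 [ 5.71089623e-04  6.58087188e-01  7.52941516e-01  1.01131261e+00]
 [ 0.00000000e+00  0.00000000e+00  0.00000000e+00  1.00000000e+00]] 0.003997802734375
top [[ 0.01020798  0.99708099 -0.07566565  0.45765908]
 [-0.99994672  0.01006239 -0.00230503 -0.00363121]
 [-0.00153692  0.07568515  0.99713058  1.15828919]
 [ 0.          0.          0.          1.        ]] 0.0037689208984375
wrist [[ 3.28737134e-01 -9.02781235e-01 -2.77340836e-01  9.67207405e-02]
 [ 9.44421006e-01  3.13954352e-01  9.74762953e-02  5.22213748e-01]
 [-9.27407761e-04 -2.93970589e-01  9.55814016e-01  3.85007054e-01]
 [ 0.00000000e+00  0.00000000e+00  0.00000000e+00  1.00000000e+00]] 0.004033406575520833
```

View pics/top0.png

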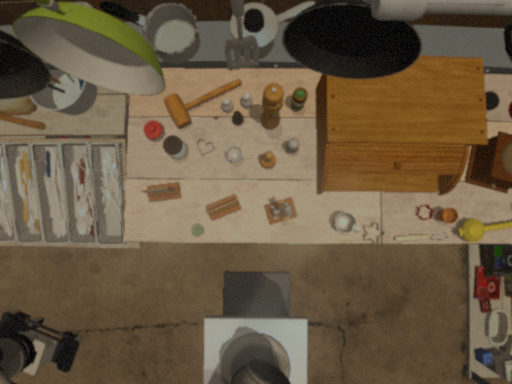

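View pics/scene0.png

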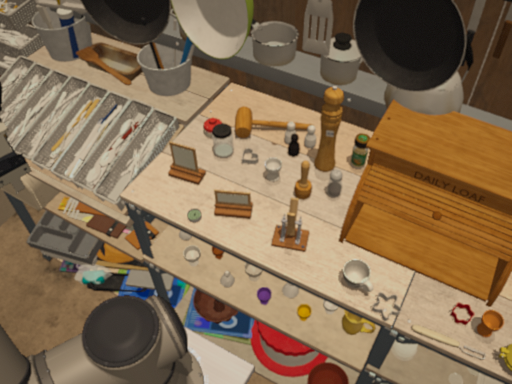

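The top view shows the tall card at about (163,191), the low card at (223,207) and the rack with the clip at (281,208). In the scene view they are at (186,160), (233,203) and (291,228).

```bash
cat > m.py <<'E'
from h import *
def rect(Q):
    (c,s,a)=cv2.minAreaRect((Q[:,:2]*1000).astype(np.float32)); return np.round(c,1),np.round(s,1),round(a,1)
boxes={"top":{"tall":(140,178,186,206),"low":(200,190,246,224),"rack":(260,192,302,228)},
"scene":{"tall":(164,138,210,186),"low":(210,184,256,220),"rack":(270,195,312,252)}}
for n in boxes:
    z=np.load(f"{n}0.npz"); P=z["P"]
    for k,(a,b,c,d) in boxes[n].items():
        Q=P[b:d,a:c].reshape(-1,3); Q=Q[np.abs(Q[:,2])<.3]
        print(n,k,"zmax",np.sort(Q[:,2])[-8:].round(3),"table z",np.median(Q[Q[:,2]<.009,2]).round(4) if (Q[:,2]<.009).any() else None)
        for lo,hi in((.008,.035),(.05,.085),(.085,.12),(.1,.135),(.115,.16)):
            S=Q[(Q[:,2]>lo)&(Q[:,2]<hi)]
            if len(S)>5: print("  ",lo,hi,len(S),rect(S),S.mean(0).round(3))
ims=[]
for n,(a,b,c,d) in(("top",(255,185,310,235)),("top",(140,172,195,222)),("scene",(265,190,320,255)),("scene",(160,130,215,195))):
    p=cv2.imread(f"pics/{n}0.png")[b:d,a:c]; ims.append(cv2.resize(p,(390,295),interpolation=cv2.INTER_CUBIC))
cv2.imwrite("pics/crops.png",np.vstack([np.hstack(ims[:2]),np.hstack(ims[2:])]))
E
python3 m.py
```

```text
top tall zmax [0.122 0.122 0.122 0.123 0.123 0.123 0.123 0.123] table z 0.0004
   0.008 0.035 417 (array([536.8, 289.7]), array([ 50.6, 100.7]), 7.7) [0.535 0.286 0.019]
   0.05 0.085 34 (array([534.9, 289.1]), array([ 3.2, 79.5]), 9.7) [0.535 0.287 0.067]
   0.085 0.12 64 (array([536.4, 290.3]), array([ 4.5, 81.3]), 7.7) [0.536 0.289 0.107]
   0.1 0.135 67 (array([536.5, 290.1]), array([ 4.4, 80.9]), 7.8) [0.536 0.289 0.116]
   0.115 0.16 45 (array([536.7, 290.1]), array([ 4.1, 80.9]), 7.5) [0.537 0.291 0.12 ]
top low zmax [0.082 0.082 0.082 0.083 0.083 0.084 0.084 0.085] table z 0.0002
   0.008 0.035 454 (array([490.7, 102.5]), array([ 49.9, 100.2]), 22.8) [0.49  0.102 0.019]
   0.05 0.085 67 (array([490.4, 102.5]), array([ 4.6, 96.3]), 22.5) [0.49  0.102 0.076]
top rack zmax [0.139 0.139 0.139 0.139 0.14  0.14  0.141 0.142] table z 0.0005
   0.008 0.035 390 (array([481.9, -75.4]), array([63.6, 89.3]), 16.4) [ 0.481 -0.073  0.013]
   0.05 0.085 78 (array([484.6, -75. ]), array([27.5, 50.7]), 8.7) [ 0.482 -0.075  0.078]
   0.085 0.12 61 (array([481.7, -74.3]), array([32.2, 44.5]), 9
[... 830 characters left out ...]
rray([483.5,  96.4]), array([ 50.1, 107.4]), 34.2) [0.48  0.096 0.021]
   0.05 0.085 327 (array([489.5, 102.8]), array([ 9., 95.]), 21.5) [0.49  0.102 0.068]
scene rack zmax [0.14  0.14  0.14  0.14  0.14  0.141 0.142 0.142] table z 0.0023
   0.008 0.035 674 (array([535.3, -58.3]), array([182.2,  90.4]), 17.3) [ 0.481 -0.077  0.015]
   0.05 0.085 152 (array([477.7, -76. ]), array([22.7, 52. ]), 17.7) [ 0.477 -0.077  0.07 ]
   0.085 0.12 138 (array([480. , -74.6]), array([39.7, 45.2]), 18.2) [ 0.482 -0.075  0.103]
   0.1 0.135 154 (array([480.2, -75.7]), array([48.3, 20. ]), 18.1) [ 0.484 -0.074  0.118]
   0.115 0.16 138 (array([480.8, -75. ]), array([55.7, 20.1]), 17.0) [ 0.484 -0.074  0.13 ]
```

View pics/crops.png

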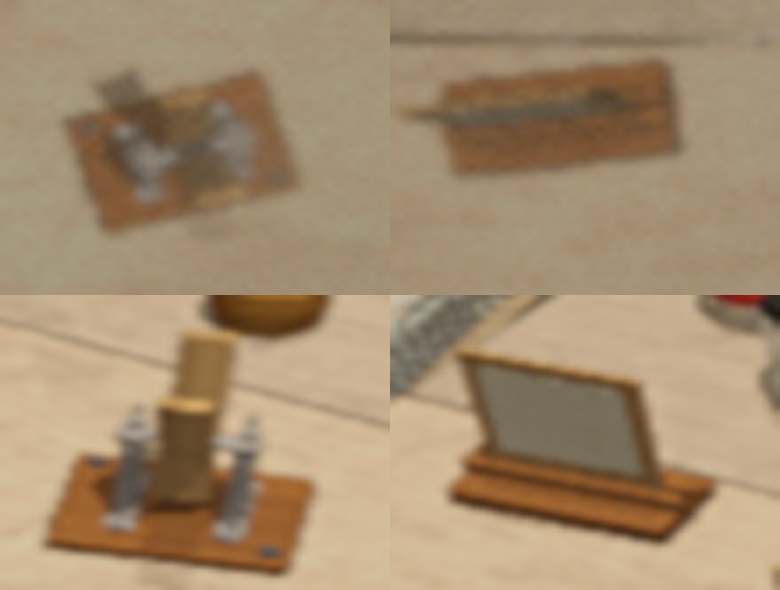

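The crops confirm the measurement. The handles splay along the rack's x axis at about 17°, with tops at z≈0.14, and the tall card's edge is at z≈0.122, yaw about 8°. Next I move to a hover over the clip.

```bash
cat > go.py <<'E'
import sys; from h import *
def plan(x,y,z,ang):  # ang: world angle of the closing line, deg; prints tool-axis shift in cm, spin
    s=monitor.observe(); M=R.from_euler('xyz',s["tool_rot"]).as_matrix()
    t=M.T@(np.array([x,y,z])-s["tool_pos"])*100
    cur=np.degrees(np.arctan2(M[1,1],M[0,1])); sp=(cur-ang+90)%180-90
    print("pos",s["tool_pos"].round(4),"ang",cur.round(2),"tilt",M[:2,2].round(4),"-> cm",t.round(2),"spin",sp.round(2),"t",s["time"],"f",s["contact_force"].round(1),s["opening"].__round__(4),s["grip_force"],"q",s["qpos"].round(2))
if __name__=="__main__": plan(*map(float,sys.argv[1:]))
E
python3 go.py .481 -.0745 .24 17.2
```

```text
pos [0.1728 0.4954 0.2262] ang 70.76 tilt [-0.0006 -0.001 ] -> cm [-47.88 -43.65  -1.34] spin 53.56 t 0.15 f [0.3 0.7 0.1] 0.0917 0.0 q [ 1.09  0.34  1.52  0.    1.28 -0.15]
```

Emit:
send_rows(targets=[{"translation": [-3.2, -2.9, -0.2], "spin": 5, "jaw": 1}, {"translation": [-6.4, -5.8, -0.4], "spin": 10, "jaw": 1}, {"translation": [-9.6, -8.7, -0.6], "spin": 15, "jaw": 1}, {"translation": [-12.8, -11.6, -0.8], "spin": 20, "jaw": 1}, {"translation": [-16, -14.5, -1], "spin": 25, "jaw": 1}])

```text
time: 0.65
tool_pos: [0.2766, 0.3045, 0.2367]
tool_rot: [-3.142, 0.0, 2.366]
contact_force: [0.1, -0.1, 0.5]
opening: 0.092
grip_force: 0.0
```

```bash
python3 go.py .481 -.0745 .24 17.2
```

```text
pos [0.2766 0.3045 0.2367] ang 45.59 tilt [ 0. -0.] -> cm [-41.13 -12.77  -0.33] spin 28.39 t 0.65 f [ 0.1 -0.1  0.5] 0.092 0.0 q [ 0.65  0.12  1.79 -0.    1.23 -0.15]
```

Emit:
send_rows(targets=[{"translation": [-4.1, -1.3, 0], "spin": 3, "jaw": 1}, {"translation": [-8.2, -2.6, 0], "spin": 6, "jaw": 1}, {"translation": [-12.3, -3.8, 0], "spin": 9, "jaw": 1}, {"translation": [-16.5, -5.1, 0], "spin": 12, "jaw": 1}, {"translation": [-20.6, -6.4, 0], "spin": 15, "jaw": 1}])

```text
time: 1.15
tool_pos: [0.3796, 0.1148, 0.2367]
tool_rot: [3.141, -0.0, 2.105]
contact_force: [1.1, 0.6, 0.3]
opening: 0.0917
grip_force: 0.0
```

```bash
python3 go.py .481 -.0745 .24 17.2
```

```text
pos [0.3796 0.1148 0.2367] ang 30.63 tilt [0.0002 0.0002] -> cm [-21.45  -0.92  -0.33] spin 13.43 t 1.15 f [1.1 0.6 0.3] 0.0917 0.0 q [ 0.1   0.09  1.82  0.    1.23 -0.44]
```

Emit:
send_rows(targets=[{"translation": [-5, -0.2, -0.3], "spin": 4, "jaw": 1}, {"translation": [-10, -0.4, -0.3], "spin": 8, "jaw": 1}, {"translation": [-15, -0.6, -0.3], "spin": 12, "jaw": 1}, {"translation": [-19, -0.8, -0.3], "spin": 13.4, "jaw": 1}, {"translation": [-21.5, -0.9, -0.3], "spin": 13.4, "jaw": 1}])

```text
time: 1.65
tool_pos: [0.4823, -0.0757, 0.2393]
tool_rot: [-3.141, 0.0, 1.871]
contact_force: [0.1, 0.6, 0.0]
opening: 0.0919
grip_force: 0.0
```

```bash
cat > w.py <<'E'
import sys; from go import *; from m0 import rect
n=sys.argv[1]; read_camera("wrist")
p,d,P,c=snap("wrist"); cv2.imwrite(f"pics/{n}.png",p[...,::-1]); np.savez(n+".npz",p=p,P=P,K=c[0],D=c[1],T=c[2])
x,y,r=map(float,sys.argv[2:5])
Q=P.reshape(-1,3); Q=Q[np.hypot(Q[:,0]-x,Q[:,1]-y)<r]
for lo,hi in((.008,.016),(.016,.03),(.07,.082),(.1,.12),(.112,.124),(.124,.16)):
    S=Q[(Q[:,2]>lo)&(Q[:,2]<hi)]
    if len(S)>20: print(lo,hi,len(S),rect(S),S[:,2].max().round(4))
E
cat > m0.py <<'E'
from h import *
def rect(Q):
    (c,s,a)=cv2.minAreaRect((Q[:,:2]*1000).astype(np.float32)); return np.round(c,1),np.round(s,1),round(a,1)
E
python3 w.py w1 .481 -.0745 .06; python3 go.py .481 -.0745 .104 17.2
```

```text
0.008 0.016 1975 (array([480.9, -73.8]), array([64. , 88.6]), 17.0) 0.016
0.016 0.03 187 (array([479.5, -51.9]), array([49.8, 18.9]), 32.4) 0.03
0.07 0.082 493 (array([480.7, -73.5]), array([25.6, 51.7]), 16.5) 0.082
0.1 0.12 367 (array([480.2, -73.5]), array([41.4, 19.9]), 17.3) 0.1199
0.112 0.124 240 (array([480.7, -73.5]), array([43.3, 19.8]), 16.7) 0.124
0.124 0.16 610 (array([480.6, -73.4]), array([53.2, 20.3]), 17.3) 0.14
pos [ 0.4824 -0.0756  0.239 ] ang 17.16 tilt [-0.0004 -0.0004] -> cm [ 0.15 -0.09 13.5 ] spin -0.04 t 1.75 f [0.1 0.6 0.2] 0.0919 0.0 q [-0.31  0.26  1.6  -0.    1.28 -0.61]
```

View pics/w1.png

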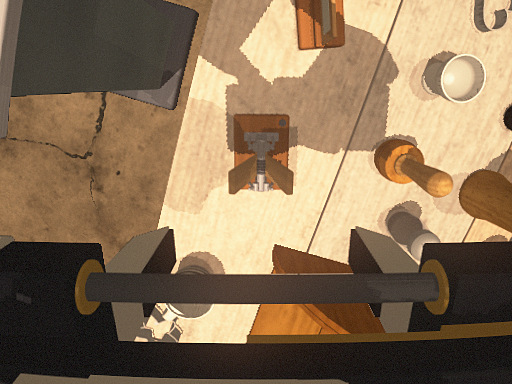

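The wrist view shows the clip at (261,165) in its rack, between the open fingers in y. The masher at (400,160) and the bread bin at (300,300) are clear of the descent path. The measured centre is (0.4806, -0.0735) at 17°, so I descend now.

Emit:
send_rows(targets=[{"translation": [0.2, -0.1, 3], "spin": 0, "jaw": 1}, {"translation": [0.2, -0.1, 6], "spin": 0, "jaw": 1}, {"translation": [0.2, -0.1, 9], "spin": 0, "jaw": 1}, {"translation": [0.2, -0.1, 12], "spin": 0, "jaw": 1}, {"translation": [0.2, -0.1, 13.5], "spin": 0, "jaw": 1}])

```text
time: 2.25
tool_pos: [0.478, -0.0698, 0.1024]
tool_rot: [-3.138, -0.003, 1.875]
contact_force: [0.4, -0.1, 0.1]
opening: 0.0921
grip_force: 0.0
```

Emit:
send_rows(targets=[{"translation": [0, 0, 0], "spin": 0, "jaw": 0.4}, {"translation": [0, 0, 0], "spin": 0, "jaw": 0.2}, {"translation": [0, 0, 0], "spin": 0, "jaw": 0}, {"translation": [0, 0, 0], "spin": 0, "jaw": 0}, {"translation": [0, 0, 0], "spin": 0, "jaw": 0}], force=35)

```text
time: 2.75
tool_pos: [0.4803, -0.0713, 0.1055]
tool_rot: [3.14, 0.001, 1.874]
contact_force: [0.1, -0.2, -0.2]
opening: 0.0565
grip_force: 0.0
```

Emit:
send_rows(targets=[{"translation": [0, 0, 0], "spin": 0, "jaw": 0}, {"translation": [0, 0, 0], "spin": 0, "jaw": 0}, {"translation": [0, 0, 0], "spin": 0, "jaw": 0}, {"translation": [0, 0, 0], "spin": 0, "jaw": 0}, {"translation": [0, 0, 0], "spin": 0, "jaw": 0}])

```text
time: 3.25
tool_pos: [0.4809, -0.0717, 0.1067]
tool_rot: [3.139, 0.002, 1.874]
contact_force: [-2.0, -0.6, 16.5]
opening: 0.0183
grip_force: 35.0
```

```bash
python3 go.py .4806 -.0736 .104 17.1
```

```text
pos [ 0.4809 -0.0717  0.1067] ang 17.36 tilt [ 0.0032 -0.0013] -> cm [-0.17 -0.09  0.27] spin 0.26 t 3.25 f [-2.  -0.6 16.5] 0.0183 35.008458495140076 q [-0.31  0.41  1.8  -0.    0.93 -0.61]
```

The handles are squeezed to the stop: opening 18 mm, grip 35 N. Now I pull straight up.

Emit:
send_rows(targets=[{"translation": [0, 0, -0.6], "spin": 0, "jaw": 0}, {"translation": [0, 0, -1.2], "spin": 0, "jaw": 0}, {"translation": [0, 0, -2], "spin": 0, "jaw": 0}, {"translation": [0, 0, -3], "spin": 0, "jaw": 0}, {"translation": [0, 0, -4], "spin": 0, "jaw": 0}])

```text
time: 3.75
tool_pos: [0.4797, -0.0712, 0.1456]
tool_rot: [-3.141, -0.0, 1.874]
contact_force: [0.2, 0.2, -2.1]
opening: 0.0179
grip_force: 35.0
```

Emit:
send_rows(targets=[{"translation": [0, 0, -2], "spin": 0, "jaw": 0}, {"translation": [0, 0, -4], "spin": 0, "jaw": 0}, {"translation": [0, 0, -6], "spin": 0, "jaw": 0}, {"translation": [0, 0, -7.5], "spin": 0, "jaw": 0}, {"translation": [0, 0, -7.5], "spin": 0, "jaw": 0}])

```text
time: 4.25
tool_pos: [0.4809, -0.0716, 0.2223]
tool_rot: [3.138, 0.003, 1.874]
contact_force: [-0.1, 0.7, -0.6]
opening: 0.0178
grip_force: 35.0
```

```bash
python3 w.py w2 .481 -.0745 .06; python3 go.py .536 .289 .22 7.8
python3 - <<'E'
from h import *
p,d,P,c=snap("scene"); cv2.imwrite("pics/s2.png",cv2.resize(p[130:260,160:340,::-1],(790,570),interpolation=cv2.INTER_CUBIC))
E
```

```text
0.008 0.016 2985 (array([480.5, -72.7]), array([64.4, 88.6]), 16.9) 0.016
0.016 0.03 419 (array([480.6, -65.9]), array([43.4, 64.9]), 16.6) 0.0299
0.07 0.082 121 (array([480.2, -72.2]), array([24.4, 44.8]), 16.8) 0.082
0.124 0.16 281 (array([479.9, -72.9]), array([37.7, 19.8]), 16.8) 0.16
pos [ 0.4797 -0.0712  0.2198] ang 17.36 tilt [0.0002 0.    ] -> cm [ 3.269e+01  1.612e+01 -2.000e-02] spin 9.56 t 4.35 f [ 0.7  0.1 -1.1] 0.0182 34.985366463661194 q [-0.31  0.27  1.64  0.    1.23 -0.61]
```

View pics/w2.png

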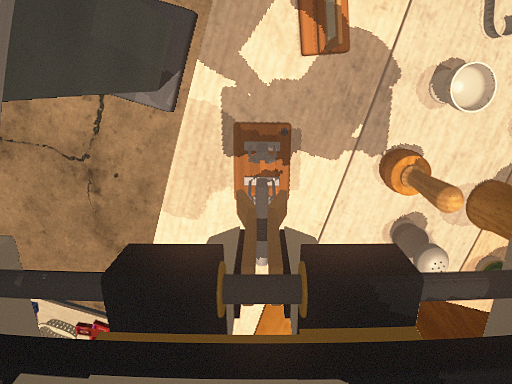

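View pics/s2.png

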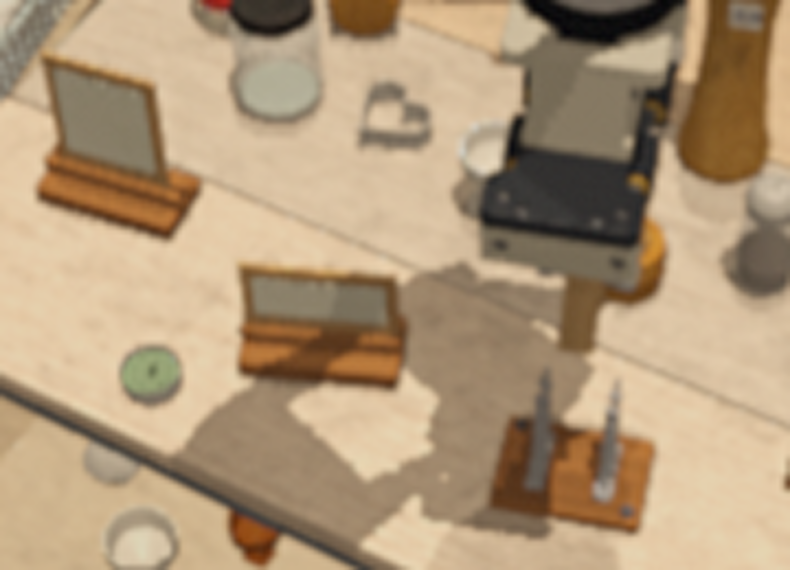

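The clip is out of the rack and gripped, with the jaws open below the fingers at about (262,200) in the wrist view. The scene view shows the rack empty at (575,475) and both cards untouched. I check the jaw tip height and start the transfer.

```bash
cat > t.py <<'E'
import sys; from m0 import *
z=np.load(sys.argv[1]+".npz"); T=np.linalg.inv(z["T"]); 
H=np.array(get_calibration("wrist")["hand_eye"]); Q=z["P"].reshape(-1,3)
Q=Q@T[:3,:3].T+T[:3,3]; Q=Q@H[:3,:3].T+H[:3,3]   # tool frame
Q=Q[(abs(Q[:,0])<.014)&(abs(Q[:,1])<.026)&(Q[:,2]>.02)]
Q=Q[Q[:,2]<.10]
print("tip depth percentiles below TCP",np.percentile(Q[:,2],[5,50,95,99,100]).round(4))
S=Q[Q[:,2]>.055]; print("tool xy of lower jaws",rect(S),len(S))
E
python3 t.py w2
```

```text
tip depth percentiles below TCP [0.0239 0.0405 0.0708 0.0736 0.0758]
tool xy of lower jaws (array([-1.2, -0.9]), array([20. , 37.7]), 0.6) 412
```

Emit:
send_rows(targets=[{"translation": [3.6, 1.8, -0.5], "spin": 1, "jaw": 0}, {"translation": [7.2, 3.6, -0.5], "spin": 2, "jaw": 0}, {"translation": [10.8, 5.4, -0.5], "spin": 3, "jaw": 0}, {"translation": [14.4, 7.2, -0.5], "spin": 4, "jaw": 0}, {"translation": [18, 9, -0.5], "spin": 5, "jaw": 0}])

```text
time: 4.9
tool_pos: [0.5116, 0.1289, 0.2236]
tool_rot: [-3.14, -0.0, 1.786]
contact_force: [0.3, 0.1, -1.3]
opening: 0.0178
grip_force: 35.0
```

```bash
python3 go.py .5363 .2893 .225 7.8
```

```text
pos [0.5116 0.1289 0.2236] ang 12.31 tilt [-0.0021 -0.0002] -> cm [15.14  5.83 -0.15] spin 4.51 t 4.9 f [ 0.3  0.1 -1.3] 0.0178 34.983893036842346 q [ 0.1   0.35  1.52 -0.    1.27 -0.11]
```

Emit:
send_rows(targets=[{"translation": [3.5, 1.3, -0.2], "spin": 1, "jaw": 0}, {"translation": [7, 2.7, -0.2], "spin": 2, "jaw": 0}, {"translation": [10.5, 4, -0.2], "spin": 3, "jaw": 0}, {"translation": [14, 5.4, -0.2], "spin": 4.5, "jaw": 0}, {"translation": [15.1, 5.8, -0.2], "spin": 4.5, "jaw": 0}])

```text
time: 5.4
tool_pos: [0.5358, 0.2905, 0.2249]
tool_rot: [-3.139, -0.001, 1.71]
contact_force: [0.5, -0.1, -0.7]
opening: 0.0181
grip_force: 35.0
```

Emit:
send_rows(targets=[{"translation": [0, 0, 0], "spin": 0, "jaw": 0}, {"translation": [0, 0, 0], "spin": 0, "jaw": 0}, {"translation": [0, 0, 0], "spin": 0, "jaw": 0}, {"translation": [0, 0, 0], "spin": 0, "jaw": 0}, {"translation": [0, 0, 0], "spin": 0, "jaw": 0}])

```text
time: 5.9
tool_pos: [0.5366, 0.2864, 0.227]
tool_rot: [3.141, -0.0, 1.707]
contact_force: [-0.0, -0.1, -0.5]
opening: 0.0179
grip_force: 35.0
```

```bash
python3 w.py w3 .5363 .2893 .065; python3 t.py w3; python3 go.py .5363 .2893 .177 7.8
python3 - <<'E'
from m0 import *
z=np.load("w3.npz");P=z["P"].reshape(-1,3);Q=P[np.hypot(P[:,0]-.536,P[:,1]-.289)<.06]
for a,b in((.035,.06),(.06,.1),(.1,.116),(.112,.128),(.13,.16)):
    S=Q[(Q[:,2]>a)&(Q[:,2]<b)]
    if len(S)>10: print(a,b,len(S),rect(S),S[:,2].max().round(4))
E
```

```text
0.008 0.016 554 (array([536.1, 290.7]), array([50.2, 98.5]), 7.7) 0.016
0.016 0.03 2576 (array([535.9, 290.8]), array([48.8, 98. ]), 8.2) 0.0299
0.1 0.12 110 (array([533.5, 308.8]), array([ 4.2, 43.3]), 7.8) 0.12
0.112 0.124 253 (array([533.3, 310.1]), array([ 4.2, 40.6]), 7.9) 0.1223
0.124 0.16 148 (array([535.8, 285. ]), array([37.5, 19.9]), 7.0) 0.16
tip depth percentiles below TCP [0.024  0.041  0.0707 0.0734 0.0758]
tool xy of lower jaws (array([-1.4, -1. ]), array([20.1, 37.5]), 0.8) 415
pos [0.5366 0.2868 0.227 ] ang 7.82 tilt [0.0004 0.0001] -> cm [0.25 0.01 5.  ] spin 0.02 t 6.0 f [-0.5 -0.  -1.9] 0.0181 34.985405802726746 q [ 0.36  0.5   1.28 -0.    1.37  0.23]
0.035 0.06 11 (array([530.8, 330.2]), array([3.1, 0.4]), 8.4) 0.0549
0.06 0.1 25 (array([529.6, 326.4]), array([9. , 2.7]), 73.0) 0.0984
0.1 0.116 56 (array([531.8, 308.7]), array([ 3.5, 43.4]), 2.1) 0.1146
0.112 0.128 253 (array([533.3, 310.1]), array([ 4.2, 40.6]), 7.9) 0.1223
0.13 0.16 148 (array([535.8, 285. ]), array([37.5, 19.9]), 7.0) 0.16
```

View pics/w3.png

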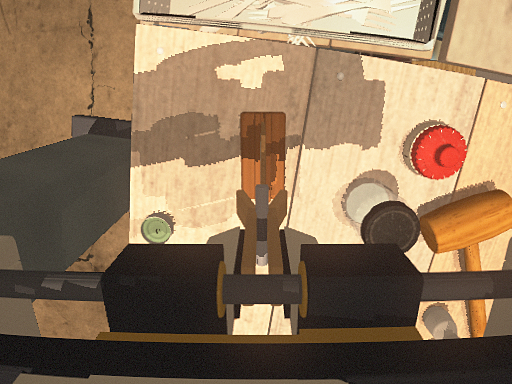

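The card's top edge runs between the open jaws at about (262,165) in the wrist view. In this view the clip is about 1 mm off the card plane and 5 mm off its middle. I correct both, then descend.

Emit:
send_rows(targets=[{"translation": [0.5, 0.1, 0], "spin": 0, "jaw": 0}, {"translation": [0.5, 0.1, 0.4], "spin": 0, "jaw": 0}, {"translation": [0.5, 0.1, 1], "spin": 0, "jaw": 0}, {"translation": [0.5, 0.1, 1.6], "spin": 0, "jaw": 0}, {"translation": [0.5, 0.1, 2], "spin": 0, "jaw": 0}])

```text
time: 6.5
tool_pos: [0.5363, 0.2923, 0.2056]
tool_rot: [-3.14, 0.0, 1.708]
contact_force: [0.5, 0.1, -0.2]
opening: 0.0182
grip_force: 35.0
```

Emit:
send_rows(targets=[{"translation": [0, 0, 0.6], "spin": 0, "jaw": 0}, {"translation": [0, 0, 1.2], "spin": 0, "jaw": 0}, {"translation": [0, 0, 1.8], "spin": 0, "jaw": 0}, {"translation": [0, 0, 2.4], "spin": 0, "jaw": 0}, {"translation": [0, 0, 2.9], "spin": 0, "jaw": 0}])

```text
time: 7.0
tool_pos: [0.5366, 0.2924, 0.1771]
tool_rot: [-3.141, 0.0, 1.708]
contact_force: [-0.4, 0.1, -0.7]
opening: 0.0182
grip_force: 35.0
```

Emit:
send_rows(targets=[{"translation": [0, 0, 0], "spin": 0, "jaw": 0}, {"translation": [0, 0, 0], "spin": 0, "jaw": 0}, {"translation": [0, 0, 0], "spin": 0, "jaw": 0}, {"translation": [0, 0, 0], "spin": 0, "jaw": 0}, {"translation": [0, 0, 0], "spin": 0, "jaw": 0}])

```text
time: 7.5
tool_pos: [0.5368, 0.2925, 0.178]
tool_rot: [3.141, -0.0, 1.708]
contact_force: [-0.1, -0.8, -0.6]
opening: 0.0186
grip_force: 35.0
```

```bash
python3 w.py w4 .5363 .2893 .065; python3 t.py w4; python3 go.py .5363 .2893 .177 7.8
python3 - <<'E'
from h import *
p,d,P,c=snap("scene"); a=cv2.imread("pics/w4.png")[90:290,180:345]
cv2.imwrite("pics/f4.png",np.hstack([cv2.resize(p[120:200,150:230,::-1],(400,480),interpolation=cv2.INTER_CUBIC),cv2.resize(a,(396,480),interpolation=cv2.INTER_CUBIC)]))
E
```

```text
0.008 0.016 569 (array([536. , 291.8]), array([50.1, 98.1]), 7.6) 0.016
0.016 0.03 2734 (array([535.8, 291.6]), array([48.7, 98.2]), 7.5) 0.0298
0.1 0.12 412 (array([534.3, 305.5]), array([37.5, 50.1]), 6.7) 0.12
0.112 0.124 474 (array([534. , 305.7]), array([33.2, 49.8]), 7.6) 0.1239
0.124 0.16 1554 (array([536.2, 290.6]), array([26.5, 52.4]), 6.9) 0.1599
tip depth percentiles below TCP [0.0236 0.0406 0.0707 0.0738 0.076 ]
tool xy of lower jaws (array([-1.5, -1. ]), array([20.1, 37.7]), 0.5) 418
pos [0.5368 0.2925 0.1779] ang 7.86 tilt [0.0003 0.0002] -> cm [-0.31 -0.09  0.09] spin 0.06 t 7.6 f [-0.1  0.2 -1. ] 0.0182 34.98536825180054 q [0.37 0.54 1.35 0.   1.26 0.24]
```

View pics/f4.png

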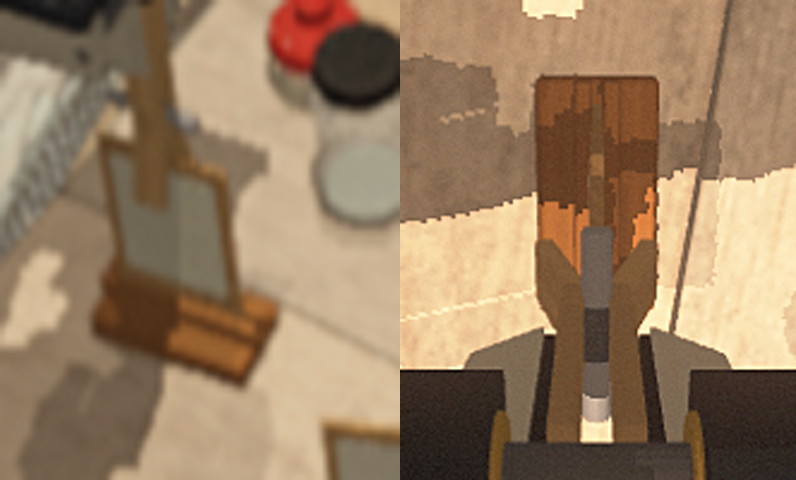

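The jaws straddle the card, centred on it with the edge at x≈597 between jaw faces at about 537 and 657. There is no contact force. The pin is about 29 mm above the edge, so I go 6 mm deeper for margin.

Emit:
send_rows(targets=[{"translation": [0, 0, 0.2], "spin": 0, "jaw": 0}, {"translation": [0, 0, 0.4], "spin": 0, "jaw": 0}, {"translation": [0, 0, 0.6], "spin": 0, "jaw": 0}, {"translation": [0, 0, 0.6], "spin": 0, "jaw": 0}, {"translation": [0, 0, 0.6], "spin": 0, "jaw": 0}])

```text
time: 8.15
tool_pos: [0.5367, 0.2924, 0.1716]
tool_rot: [-3.141, -0.0, 1.708]
contact_force: [0.2, -0.1, -0.9]
opening: 0.0179
grip_force: 35.0
```

Emit:
send_rows(targets=[{"translation": [0, 0, 0], "spin": 0, "jaw": 0}, {"translation": [0, 0, 0], "spin": 0, "jaw": 0}, {"translation": [0, 0, 0], "spin": 0, "jaw": 0}, {"translation": [0, 0, 0], "spin": 0, "jaw": 0}, {"translation": [0, 0, 0], "spin": 0, "jaw": 0}])

```text
time: 8.65
tool_pos: [0.5367, 0.2924, 0.1717]
tool_rot: [3.142, -0.0, 1.708]
contact_force: [-0.5, -0.1, -1.1]
opening: 0.0179
grip_force: 35.0
```

```bash
python3 w.py w5 .5363 .2893 .065; python3 t.py w5; python3 go.py .5363 .2893 .172 7.8
python3 - <<'E'
from m0 import *
z=np.load("w5.npz");P=z["P"].reshape(-1,3);Q=P[(abs(P[:,0]-.536)<.012)&(P[:,1]>.308)&(P[:,1]<.34)&(P[:,2]>.1)&(P[:,2]<.13)]
print("edge",rect(Q),np.percentile(Q[:,2],[50,95]))
E
```

```text
0.008 0.016 552 (array([536.1, 291.6]), array([50.2, 98.5]), 7.9) 0.016
0.016 0.03 2772 (array([536.2, 291.2]), array([48.6, 99. ]), 8.1) 0.0297
0.1 0.12 507 (array([533.6, 305.4]), array([36.2, 50. ]), 9.1) 0.12
0.112 0.124 490 (array([536. , 290.4]), array([29.8, 80.3]), 6.8) 0.124
0.124 0.16 1488 (array([535.8, 290.5]), array([23. , 52.5]), 4.7) 0.16
tip depth percentiles below TCP [0.024  0.0408 0.0708 0.0735 0.0769]
tool xy of lower jaws (array([-1.6, -1. ]), array([37.7, 20.1]), 90.0) 420
pos [0.5367 0.2924 0.1717] ang 7.86 tilt [0.     0.0001] -> cm [-0.3  -0.08 -0.03] spin 0.06 t 8.75 f [ 0.2  0.4 -0.7] 0.0179 34.9854451417923 q [0.37 0.54 1.35 0.   1.24 0.24]
edge (array([531.9, 320.9]), array([ 3.5, 18.8]), 7.5) [0.12064504 0.12177583]
```

```bash
python3 -c "
from cell import job; print(job.hand_in())"
```

```text
the job is handed in; nothing more can be done
None
```

The job is handed in, with no verdict returned: the clip is held upright and fully open over the middle of the tall card's top edge. By my last measurements the pin is about 23 mm above the edge, the clip is within 1 mm of the card's plane, and no contact with the card registered.

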